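# Set the thickness selector of a pasta sheeter

### The job

Set the pasta sheeter's thickness selector to the three-dot setting: pull the sprung knob up out of its one-dot notch, turn it round past two dots, and let it drop fully home into the notch at three dots, feeling for the notch because the dots are only roughly in line with it. Do not wrench the knob against a notch, ram it down or yank it against its upper stop, and leave the other things on the worktop where they are.

Things in the scene. Friction and masses are not known exactly. Their poses are not given: they have to be found in the camera images.
- sheeter: Pasta sheeter, fixed, 170 x 320 mm, 125 mm high: dark base plate, two steel side plates with rollers along y between them, and at its -y end a white gear housing (120 x 120 mm, top at 120 mm) with the selector on top. Origin: underside centre on the worktop; x points away from its front, z up. Only the knob stands higher than 125 mm.
- dial_centre (a point): Point on the selector's vertical axis, on the face of the round aluminium dial plate (112 mm across) on the gear housing, 123 mm above the worktop. Four groups of dark dots lie round the plate, counter-clockwise from above: one dot, two dots (0.62 rad on from one), three dots (1.22 rad on), four dots (1.82 rad on).
- three_dots (a point): Middle of the group of three dots on the dial plate, 47.5 mm from the axis. The direction from dial_centre to here is where the knob's nose should roughly point; the true notch lies up to 0.2 rad (11 degrees) to either side of it, differently each time. All notches are shifted together.
- knob_grip (a point): On the black knob's axis, inside its grip bar, 24 mm above the top of its round skirt (66 mm across, 8 mm thick), 10 mm below the bar's top; 163 mm above the worktop when home, rising with the knob. x axis along the bar to the nose, z up. The bar has flat sides 14 mm apart, is 34 mm tall and reaches from 31 mm behind the axis to the nose.
- knob_nose (a point): Pointed end of the knob's bar, 26 mm from the axis, at the height of knob_grip; a thin white line runs along the bar's top at this end. Under the skirt, 26 mm from the axis, two opposite steel pins engage notches of a steel ring. Ring and upper stop bear up to 25 N: wrenching with the pins in a notch, ramming it down on the rim, or pulling past the stop exceeds that.
- knob_lift (a joint): How far the knob is pulled up, m: 0 fully home, about 0.006 riding on the rim between notches, clear to turn above 0.007, rigid upper stop at 0.012. The spring pulls it down with about 4 N at home, 7 N at the stop. Let go, it snaps down by itself: if it hangs on the rim, the pins are not over a notch.
- knob (a joint): Turn of the knob, rad, positive counter-clockwise from above: 0 with its nose at the one-dot mark, 1.22 at three dots; end stops at -0.33 and 2.10. Friction about 0.03 N m. The one-dot notch is wide (over 0.5 rad of play in all), the others narrow (about 0.04 rad either way). Loosely held and turned slowly along the rim, the knob drops into a notch by its spring.
- crank: Bystander: steel crank, 110 mm, with an upright wooden grip, lying in front of the sheeter. Origin: underside centre.
- flour_bowl: Bystander: white bowl, 120 mm wide, 55 mm high. Origin: underside centre.
- oil_bottle: Bystander: green glass bottle, 64 mm wide, 200 mm high. Origin: underside centre.
- jar: Bystander: amber glass jar, 72 mm wide, 90 mm high. Origin: underside centre.
- tin: Bystander: white tin, 74 mm wide, 70 mm high. Origin: underside centre.
- scraper: Bystander: dough scraper, steel blade 90 x 110 mm with a wooden back 13 mm high, lying flat. Origin: underside centre.
- mug: Bystander: blue mug, 80 mm wide, 85 mm high. Origin: underside centre.

How it is judged (in metres and radians):
On the way, in this order (a step that is already met when the one before it is completed fails the run):
1. the knob is pulled up out of its one-dot notch (value of joint knob_lift above 0.006 m and value of joint knob below 0.5 rad), for 0.1 s.
2. the pulled-out knob is turned past the two-dot notch (value of joint knob_lift above 0.004 m and value of joint knob above 0.9 rad), for 0.1 s.
3. the knob has dropped fully home in the three-dot notch (value of joint knob_lift below 0.0015 m and value of joint knob between 0.95 and 1.5 rad), for 0.2 s.
At the end, for the whole second after the job is handed in: The knob is fully home (pulled up less than 1.5 mm), in the three-dot notch (its turn between 0.95 and 1.5 rad, which only that notch allows), and at rest (all of step 3 and velocity of joint knob between -0.05 and 0.05 rad/s); the robot touches nothing.
It fails at once if the knob is forced: over 25 N between its pins and the notch ring, or against its upper stop (contact force between knob and ring above 25 N).
It fails at once if a bystander is pushed more than 20 mm or tipped (distance of any of crank, flour_bowl, oil_bottle, jar, tin, scraper, mug from where it was at the start of the episode above 0.02 m or angle between any of crank, flour_bowl, oil_bottle, jar, tin, scraper, mug's own z axis and vertical above 0.3 rad).
It also fails if it takes over 43 s, if anything falls off the work surface, if the arm or the gripper's body presses on something with over 40 N, if the wrist force passes 120 N, or if a joint passes its speed limit or range.

### The arm

A 6-joint arm with a two-finger parallel gripper is mounted at the origin on the work surface. World frame = base frame: x ahead of the robot, y to its left, z up, the work surface at z = 0. Lengths are in m, angles in degrees, forces in N, time in s.
With the tool pointing down it reaches from about 0.35 to 0.875 m from the base axis. Payload 15.5 kg.
Tool frame: the origin (TCP) lies at the very end of the fingers, on their centre line; the grasp point (between the pads) lies 19 mm behind it (bot.grip_depth is the distance from the TCP to the grasp point, in m); z points along the fingers, y is the line along which they close (so a half turn about z gives the same grasp; the last joint's range is limited). The gripper opens to 85 mm and grips with 20 to 120 N. Pads are 22 mm wide; open, the fingers measure 114 mm over their backs; the gripper's body (76 mm by 85 mm) begins 54 mm behind the grasp point. The pads swing forward as they close: fully open they stand 13 mm farther back than shut.
Start: joints at [69.987, 28.281, 77.091, -0, 74.628, -5.472], TCP at [0.157, 0.605, 0.231] pointing down, gripper open.
Joint ranges: [-166.48, 166.48], [-47.26, 123.95], [12.59, 153.08], [-70.14, 250.14], [6.76, 159.57], [-176.63, 176.63]. Speed limits (degrees/s): [108.29, 108.29, 147.25, 172.46, 172.46, 172.46].

### API

Orientations are given as a 3x3 rotation matrix whose columns are the frame's x, y, z axes.
In Python, from rig import bot gives the robot as it stands.
- The arm moves only by the tool jog_arm, never from a script. Its arguments are lists of equal length, an entry for each row: "fingers": the gripper command: -1 is fully open, 1 is shut, values between are in proportion; "dp": the shift along the world's x, y, z in mm, a list of three; "turn": the turn, a rotation vector about the world's x, y, z in rad, a list of three. A call has 1 to 8 rows; each row shifts and turns the commanded pose from where the row before left it; what a row does not reach is not made up. A row lasts 1/10 s, in which the tool goes at most 50 mm and 8.59 degrees, less where a joint would pass 70% of its speed; a pose out of reach is approached as far as the arm can. A call with a gripper value outside its range is refused whole. The fingers move at their own pace and stop on an object; "force" is the grip in N (left out, the last holds). Time passes only in rows, so rows that do not move let the fingers close. It gives the time, the measured TCP pose, the force, the opening and the grip force at its end, in the units of the state.
- bot.observe(): the state, without advancing time (a new reading comes with each control period).
- bot.grab_frame(name): name is "scene" or "top" or "wrist"; returns a dict with "frame" (480x640x3 uint8, red, green, blue), "mtx" (3x3 intrinsics, pixels), "world_from_camera" (4x4, takes a point from camera to world coordinates). Camera axes: x right, y down, z forward; pixel columns grow to the right and rows downward; lengths in m; the calibration is good to about 2 mm. A picture is of the moment at which its call begins. There is no depth.
- bot.finish_job(): hands the job in; it is judged then, once.
The state is a dict: "time_s": time; "joint_positions": joint angles; "joint_velocities": joint speeds; "effort": joint torques, N m; "tcp_pos": TCP position; "tcp_rot": TCP orientation; "contact_force": force on the tool from outside, world axes, zero at the start; "moment": the same for the moment, N m; "width": opening from 0.0 (shut) to 1.0 (fully open); "gripper_force": force on a finger pad.
Only numpy, scipy, OpenCV 4.12 (cv2) and the standard library are available. Lean on these libraries where they do the work, as an engineer would, in place of code of your own. Each camera call takes 0.05 s, during which the arm holds its last target. There are 200 camera calls.

## Working session

There is one attempt and no reset: what is moved stays moved. The work goes in short steps, Python scripts to look and compute and a tool call to move; the robot and the scene stay as the last step left them, time stands still between calls to the robot, and variables do not carry over. Pictures are saved under pics/ and viewed, at most 10 in all, crops included, and the job is handed in when it is done.

Besides the shell and the picture viewer there is one more tool, called after "Request:" as name(argument=value, ...), one argument or row to a line, values as JSON. jog_arm: Moves the arm, as the interface text tells. Its arguments: {"type":"object","properties":{"fingers":{"type":"array","items":{"type":"number"}},"dp":{"type":"array","items":{"type":"array","items":{"type":"number"}}},"turn":{"type":"array","items":{"type":"array","items":{"type":"number"}}},"force":{"type":"number"}},"required":["fingers","dp","turn"]}

```bash
mkdir -p pics; cat > h.py <<'E'
import numpy as np, cv2, json
from rig import bot
def snap(n):
    f=bot.grab_frame(n.split('_')[0]); cv2.imwrite(f'pics/{n}.png',f['frame'][:,:,::-1])
    np.savez(f'pics/{n}.npz',K=f['mtx'],T=f['world_from_camera'],im=f['frame']); return f
def ray(n,u,v,z):
    d=np.load(f'pics/{n}.npz');T=d['T'];r=T[:3,:3]@np.linalg.inv(d['K'])@[u,v,1];o=T[:3,3]
    return o+r*(z-o[2])/r[2]
E
python3 - <<'E'
from h import *
for n in ['top_0','scene_0']:
    f=snap(n);print(n,f['world_from_camera'].round(3).tolist(),f['mtx'].round(1).tolist())
E
```

```text
top_0 [[-0.0, -0.985, 0.17, 0.396], [-1.0, 0.003, 0.016, 0.04], [-0.016, -0.17, -0.985, 1.343], [0.0, 0.0, 0.0, 1.0]] [[610.0, 0.0, 319.8], [0.0, 610.0, 246.3], [0.0, 0.0, 1.0]]
scene_0 [[-0.051, 0.682, -0.729, 1.278], [0.999, 0.034, -0.039, 0.093], [-0.002, -0.73, -0.683, 0.763], [0.0, 0.0, 0.0, 1.0]] [[485.9, 0.0, 318.6], [0.0, 485.9, 237.0], [0.0, 0.0, 1.0]]
```

View pics/top_0.png

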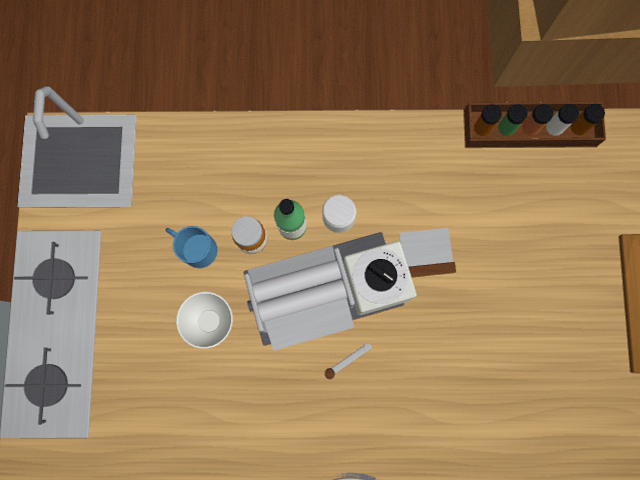

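View pics/scene_0.png

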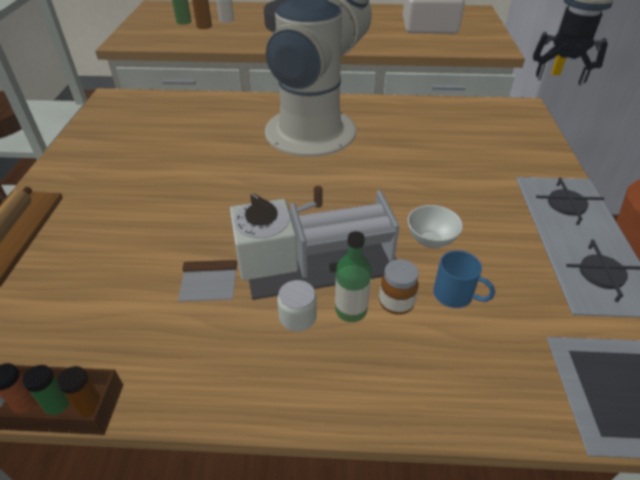

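The top view shows the knob at about (381,275) on the dial, with the sheeter tilted in the picture. The bottle, tin and jar lie beyond it at (290,215), (340,213) and (249,233), and the scraper is at (428,250). Next I'll crop the knob.

```bash
python3 - <<'E'
from h import *
im=cv2.imread('pics/top_0.png')[235:320,335:425]
cv2.imwrite('pics/crop0.png',cv2.resize(im,None,fx=7,fy=7,interpolation=cv2.INTER_CUBIC))
print(ray('top_0',381,275,.173),ray('top_0',381,275,.123))
E
```

```text
[ 0.54129927 -0.05898586  0.173     ] [ 0.54749494 -0.06322176  0.123     ]
```

View pics/crop0.png

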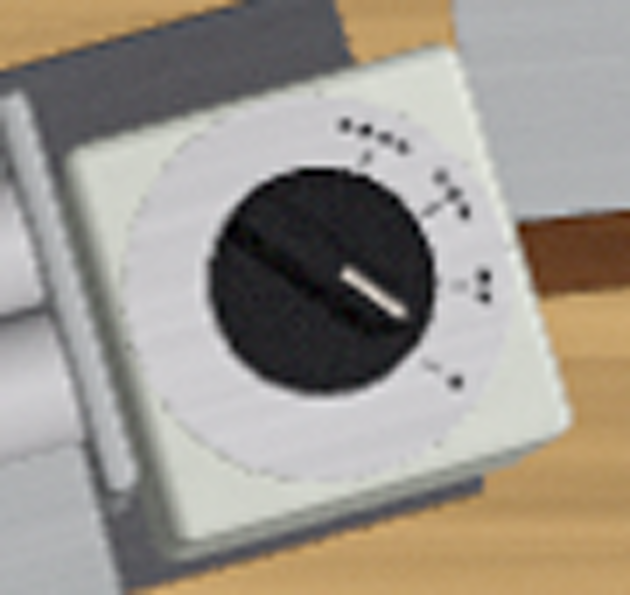

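The enlarged crop shows the nose (white line (345,272)→(405,316)) pointing near the one-dot mark at (455,382). Three dots are at about (452,195) and the dial centre at about (315,289).

```bash
python3 - <<'E'
from h import *
P=lambda x,y,z:ray('top_0',335+(x+.5)/7-.5,235+(y+.5)/7-.5,z)[:2]
c=P(315,289,.123);s=P(323,281,.139)
a=lambda v:np.arctan2(v[1],v[0])
n0,n1=P(345,272,.173),P(405,316,.173)
print('c',c,'skirt',s,'nose',n0,n1,a(n1-n0),a(n1-s),np.linalg.norm(n1-s))
for q in [(455,382),(484,287),(452,195),(373,136)]:
    v=P(*q,.123)-c; print(a(v),np.linalg.norm(v))
o=bot.observe();print({k:np.round(v,3).tolist() for k,v in o.items()})
E
```

```text
c [ 0.54576788 -0.06032461] skirt [ 0.54608428 -0.06131017] nose [ 0.54433639 -0.06454104] [ 0.53211287 -0.08079152] -2.2157004778746217 -2.1929520328307714 0.02397338843725367
-2.1676824873796545 0.047774936746179456
-1.5612714452776109 0.048438381137427745
-0.9729088391735293 0.04823789759894755
-0.3749231038894337 0.047744600686205944
{'time_s': 0.1, 'joint_positions': [69.989, 28.311, 77.122, -0.002, 74.627, -5.469], 'joint_velocities': [0.024, 0.023, -0.111, 0.057, 0.016, -0.038], 'effort': [0.002, -88.358, -38.457, -0.0, 0.005, 0.0], 'tcp_pos': [0.157, 0.605, 0.231], 'tcp_rot': [[-0.968, 0.251, -0.0], [0.251, 0.968, -0.001], [0.0, -0.001, -1.0]], 'contact_force': [-0.852, 0.425, -0.621], 'moment': [-0.017, -0.023, 0.026], 'gripper_force': 0.0, 'width': 1.0}
```

Request:
jog_arm(
  fingers=[-1,-1,-1,-1,-1,-1,-1,-1],
  dp=[
    [19.5,-33.3,5],
    [19.5,-33.3,5],
    [19.5,-33.3,5],
    [19.5,-33.3,5],
    [19.5,-33.3,5],
    [19.5,-33.3,5],
    [19.5,-33.3,5],
    [19.5,-33.3,5],
  ],
  turn=[
    [0,0,-0.0973],
    [0,0,-0.0973],
    [0,0,-0.0973],
    [0,0,-0.0973],
    [0,0,-0.0973],
    [0,0,-0.0973],
    [0,0,-0.0973],
    [0,0,-0.0973],
  ],
)

```text
time_s: 0.9
tcp_pos: [0.3133, 0.3371, 0.2713]
tcp_rot: [[-0.51, 0.86, -0.0], [0.86, 0.51, -0.0], [-0.0, -0.0, -1.0]]
contact_force: [1.5, -0.4, 0.0]
width: 1.0
gripper_force: 0.0
```

Request:
jog_arm(
  fingers=[-1,-1,-1,-1,-1,-1,-1,-1],
  dp=[
    [19.5,-33.3,0],
    [19.5,-33.3,0],
    [19.5,-33.3,0],
    [19.5,-33.3,0],
    [19.5,-33.3,0],
    [19.5,-33.3,0],
    [19.5,-33.3,0],
    [19.5,-33.3,0],
  ],
  turn=[
    [0,0,-0.0973],
    [0,0,-0.0973],
    [0,0,-0.0973],
    [0,0,-0.0973],
    [0,0,-0.0973],
    [0,0,-0.0973],
    [0,0,-0.0973],
    [0,0,-0.0973],
  ],
)

```text
time_s: 1.7
tcp_pos: [0.4693, 0.0706, 0.2712]
tcp_rot: [[0.242, 0.97, -0.0], [0.97, -0.242, 0.0], [-0.0, -0.0, -1.0]]
contact_force: [0.4, 1.7, -0.6]
width: 0.999
gripper_force: 0.0
```

Request:
jog_arm(
  fingers=[-1,-1,-1,-1,-1,-1],
  dp=[
    [19.5,-33.3,0],
    [19.5,-33.3,0],
    [19.5,-33.3,0],
    [19.5,-33.3,0],
    [0,0,0],
    [0,0,0],
  ],
  turn=[
    [0,0,-0.0973],
    [0,0,-0.0973],
    [0,0,-0.0973],
    [0,0,-0.0973],
    [0,0,0],
    [0,0,0],
  ],
)

```text
time_s: 2.3
tcp_pos: [0.5468, -0.0616, 0.2707]
tcp_rot: [[0.589, 0.808, -0.001], [0.808, -0.589, 0.0], [-0.0, -0.001, -1.0]]
contact_force: [-0.6, -0.2, 0.2]
width: 1.001
gripper_force: 0.0
```

```bash
python3 - <<'E'
from h import *
f=snap('wrist_1');print(f['world_from_camera'].round(3).tolist())
E
```

```text
[[0.808, -0.565, -0.167, 0.59], [-0.589, -0.775, -0.228, -0.003], [-0.001, 0.283, -0.959, 0.413], [0.0, 0.0, 0.0, 1.0]]
```

View pics/wrist_1.png

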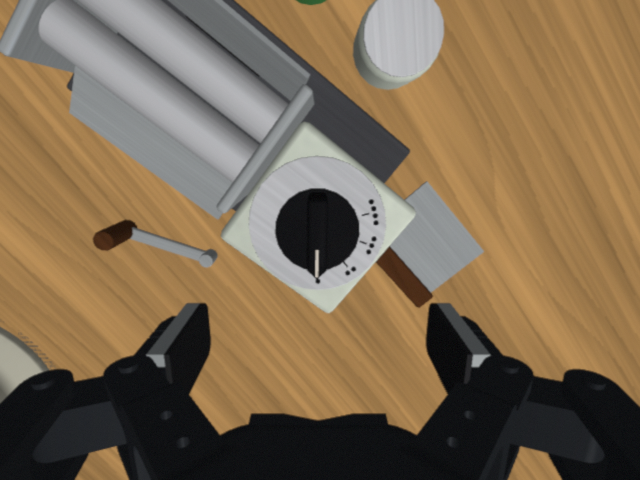

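The wrist view shows the bar standing upright in the picture at u≈317, with the white line from (317,250) to (317,276), the skirt centre at (317,229), and the tool well aligned.

```bash
python3 - <<'E'
from h import *
print(ray('wrist_1',317,229,.139),ray('wrist_1',317,223,.123))
a,b=ray('wrist_1',317,195,.173),ray('wrist_1',317.5,276,.173);d=a-b
print(a,b,np.arctan2(d[1],d[0]),np.linalg.norm(d)); print(np.arctan2(.808,.589))
n=a-b;n/=np.linalg.norm(n);print(b+26e-3*n)
E
```

```text
[ 0.54717513 -0.05993539  0.139     ] [ 0.54766188 -0.05917733  0.123     ]
[ 0.56601831 -0.03430914  0.173     ] [ 0.53267898 -0.08058651  0.173     ] 0.9464940389785418 0.05703600297147861
0.9408970996502278
[ 0.54787679 -0.05949086  0.173     ]
```

Request:
jog_arm(
  fingers=[-1,-1,-1,-1,-1,-1,-1,-1],
  dp=[
    [0,1.5,-20],
    [0,0,-25],
    [0,0,-25],
    [0,0,-25],
    [0,0,-20],
    [0,0,-9],
    [0,0,0],
    [0,0,0],
  ],
  turn=[
    [0,0,0],
    [0,0,0],
    [0,0,0],
    [0,0,0],
    [0,0,0],
    [0,0,0],
    [0,0,0],
    [0,0,0],
  ],
)

```text
time_s: 3.15
tcp_pos: [0.5472, -0.0592, 0.1481]
tcp_rot: [[0.588, 0.809, 0.001], [0.809, -0.588, -0.0], [0.0, 0.001, -1.0]]
contact_force: [0.2, -0.5, 0.1]
width: 1.0
gripper_force: 0.0
```

Request:
jog_arm(
  fingers=[0,0.4,0.6,0.75,1,1,1,1],
  dp=[
    [0,0,0],
    [0,0,0],
    [0,0,0],
    [0,0,0],
    [0,0,0],
    [0,0,0],
    [0,0,0],
    [0,0,0],
  ],
  turn=[
    [0,0,0],
    [0,0,0],
    [0,0,0],
    [0,0,0],
    [0,0,0],
    [0,0,0],
    [0,0,0],
    [0,0,0],
  ],
  force=30,
)

```text
time_s: 3.95
tcp_pos: [0.5471, -0.0596, 0.1475]
tcp_rot: [[0.588, 0.809, 0.0], [0.809, -0.588, -0.0], [0.0, 0.0, -1.0]]
contact_force: [-1.2, -0.3, 5.8]
width: 0.156
gripper_force: 34.0
```

Request:
jog_arm(
  fingers=[1,1,1,1],
  dp=[
    [0,0,1.5],
    [0,0,1.5],
    [0,0,1.5],
    [0,0,0],
  ],
  turn=[
    [0,0,0],
    [0,0,0],
    [0,0,0],
    [0,0,0],
  ],
)

```text
time_s: 4.35
tcp_pos: [0.547, -0.0596, 0.1518]
tcp_rot: [[0.588, 0.809, 0.0], [0.809, -0.588, -0.0], [-0.0, 0.0, -1.0]]
contact_force: [2.8, -1.5, -5.0]
width: 0.158
gripper_force: 32.5
```

Request:
jog_arm(
  fingers=[1,1,1,1],
  dp=[
    [0,0,1.5],
    [0,0,1.5],
    [0,0,1.5],
    [0,0,0],
  ],
  turn=[
    [0,0,0],
    [0,0,0],
    [0,0,0],
    [0,0,0],
  ],
)

```text
time_s: 4.75
tcp_pos: [0.547, -0.0596, 0.1565]
tcp_rot: [[0.588, 0.809, 0.0], [0.809, -0.588, -0.0], [0.0, 0.0, -1.0]]
contact_force: [3.0, -2.0, -6.3]
width: 0.155
gripper_force: 32.3
```

Request:
jog_arm(
  fingers=[1,1,1,1,1,1,1,1],
  dp=[
    [0,0,0],
    [0,0,0],
    [0,0,0],
    [0,0,0],
    [0,0,0],
    [0,0,0],
    [0,0,0],
    [0,0,0],
  ],
  turn=[
    [0,0,0.04],
    [0,0,0.07],
    [0,0,0.07],
    [0,0,0.07],
    [0,0,0.07],
    [0,0,0.07],
    [0,0,0.07],
    [0,0,0.04],
  ],
)

```text
time_s: 5.55
tcp_pos: [0.546, -0.0592, 0.156]
tcp_rot: [[0.126, 0.992, -0.002], [0.992, -0.126, 0.001], [0.0, -0.002, -1.0]]
contact_force: [-0.7, 0.3, -5.7]
width: 0.154
gripper_force: 32.4
```

Request:
jog_arm(
  fingers=[1,1,1,1,1,1,1,1],
  dp=[
    [0,0,0],
    [0,0,0],
    [0,0,0],
    [0,0,0],
    [0,0,0],
    [0,0,0],
    [0,0,0],
    [0,0,0],
  ],
  turn=[
    [0,0,0.07],
    [0,0,0.07],
    [0,0,0.07],
    [0,0,0.07],
    [0,0,0.07],
    [0,0,0.07],
    [0,0,0.04],
    [0,0,0],
  ],
)

```text
time_s: 6.35
tcp_pos: [0.5451, -0.0593, 0.1557]
tcp_rot: [[-0.326, 0.945, -0.004], [0.945, 0.326, 0.001], [0.002, -0.003, -1.0]]
contact_force: [-5.0, -1.4, -7.0]
width: 0.158
gripper_force: 32.3
```

```bash
cat > s.py <<'E'
from h import *
o=bot.observe();R=o['tcp_rot'];y=np.arctan2(R[1][0],R[0][0])
print('t',o['time_s'],'knob~',round(y-.958,3),'p',np.round(o['tcp_pos'],4),'F',np.round(o['contact_force'],1),'M',np.round(o['moment'],3),round(o['width'],3),round(o['gripper_force'],1))
E
python3 s.py
```

```text
t 6.35 knob~ 0.945 p [ 0.5451 -0.0593  0.1557] F [-5.  -1.4 -7. ] M [-0.34   0.962  0.044] 0.158 32.3
```

Request:
jog_arm(
  fingers=[1,1,1,0.8,0.64,0.64],
  dp=[
    [0,0,-1],
    [0,0,-1],
    [0,0,0],
    [0,0,0],
    [0,0,0],
    [0,0,0],
  ],
  turn=[
    [0,0,0],
    [0,0,0],
    [0,0,0],
    [0,0,0],
    [0,0,0],
    [0,0,0],
  ],
  force=20,
)

```text
time_s: 6.95
tcp_pos: [0.546, -0.0593, 0.1542]
tcp_rot: [[-0.325, 0.946, -0.002], [0.946, 0.325, 0.0], [0.001, -0.002, -1.0]]
contact_force: [-6.5, 0.5, -0.5]
width: 0.181
gripper_force: 2.8
```

```bash
python3 s.py
```

```text
t 6.95 knob~ 0.943 p [ 0.546  -0.0593  0.1542] F [-6.5  0.5 -0.5] M [0.025 0.943 0.022] 0.181 2.8
```

Request:
jog_arm(
  fingers=[0.64,0.64,0.64,0.64],
  dp=[
    [-1.2,-0.4,0],
    [0,0,0],
    [0,0,0],
    [0,0,0],
  ],
  turn=[
    [0,0,0],
    [0,0,0],
    [0,0,0],
    [0,0,0],
  ],
)

```text
time_s: 7.35
tcp_pos: [0.5459, -0.0599, 0.1544]
tcp_rot: [[-0.325, 0.946, 0.0], [0.946, 0.325, -0.0], [-0.0, 0.0, -1.0]]
contact_force: [-0.8, 0.2, 0.4]
width: 0.182
gripper_force: 0.3
```

```bash
python3 s.py
```

```text
t 7.35 knob~ 0.944 p [ 0.5459 -0.0599  0.1544] F [-0.8  0.2  0.4] M [-0.03   0.126  0.001] 0.182 0.3
```

Request:
jog_arm(
  fingers=[0.64,0.64,0.64,0.64,0.64,0.64],
  dp=[
    [0,0,0],
    [0,0,0],
    [0,0,0],
    [0,0,0],
    [0,0,0],
    [0,0,0],
  ],
  turn=[
    [0,0,0.02],
    [0,0,0.02],
    [0,0,0.02],
    [0,0,0.02],
    [0,0,0.02],
    [0,0,0],
  ],
)

```text
time_s: 7.95
tcp_pos: [0.5454, -0.0599, 0.1542]
tcp_rot: [[-0.419, 0.908, -0.001], [0.908, 0.419, 0.0], [0.0, -0.001, -1.0]]
contact_force: [-5.9, 1.4, 3.2]
width: 0.18
gripper_force: 4.4
```

```bash
python3 s.py
```

```text
t 7.95 knob~ 1.045 p [ 0.5454 -0.0599  0.1542] F [-5.9  1.4  3.2] M [ 0.093  0.907 -0.158] 0.18 4.4
```

Request:
jog_arm(
  fingers=[0.64,0.64,0.64,0.64],
  dp=[
    [0,0,0],
    [0,0,0],
    [0,0,0],
    [0,0,0],
  ],
  turn=[
    [0,0,0.02],
    [0,0,0.02],
    [0,0,0.02],
    [0,0,0],
  ],
)

```text
time_s: 8.35
tcp_pos: [0.5453, -0.0599, 0.1543]
tcp_rot: [[-0.473, 0.881, -0.001], [0.881, 0.473, 0.0], [0.0, -0.001, -1.0]]
contact_force: [-6.1, 1.4, 3.3]
width: 0.181
gripper_force: 4.1
```

```bash
python3 s.py
```

```text
t 8.35 knob~ 1.105 p [ 0.5453 -0.0599  0.1543] F [-6.1  1.4  3.3] M [ 0.039  1.02  -0.131] 0.181 4.1
```

Request:
jog_arm(
  fingers=[0.64,0.64,0.64,0.64],
  dp=[
    [-0.8,0,0],
    [0,0,0],
    [0,0,0],
    [0,0,0],
  ],
  turn=[
    [0,0,0],
    [0,0,0],
    [0,0,0.02],
    [0,0,0],
  ],
)

```text
time_s: 8.75
tcp_pos: [0.5451, -0.0599, 0.1543]
tcp_rot: [[-0.49, 0.872, 0.0], [0.872, 0.49, -0.0], [-0.0, 0.0, -1.0]]
contact_force: [-1.3, 1.2, 1.7]
width: 0.18
gripper_force: 3.5
```

```bash
python3 s.py
```

```text
t 8.75 knob~ 1.125 p [ 0.5451 -0.0599  0.1543] F [-1.3  1.2  1.7] M [ 0.086  0.266 -0.028] 0.18 3.5
```

Request:
jog_arm(
  fingers=[0.64,0.64,0.64],
  dp=[
    [0,0,0],
    [0,0,0],
    [0,0,0],
  ],
  turn=[
    [0,0,0.02],
    [0,0,0.02],
    [0,0,0],
  ],
)

```text
time_s: 9.05
tcp_pos: [0.545, -0.0599, 0.1543]
tcp_rot: [[-0.525, 0.851, 0.0], [0.851, 0.525, -0.0], [-0.0, 0.0, -1.0]]
contact_force: [-1.7, 1.7, 1.8]
width: 0.18
gripper_force: 3.4
```

```bash
python3 s.py
```

```text
t 9.05 knob~ 1.165 p [ 0.545  -0.0599  0.1543] F [-1.7  1.7  1.8] M [ 0.05   0.287 -0.081] 0.18 3.4
```

Request:
jog_arm(
  fingers=[0.64,0.64,0.64],
  dp=[
    [0,0,0],
    [0,0,0],
    [0,0,0],
  ],
  turn=[
    [0,0,0.02],
    [0,0,0.02],
    [0,0,0],
  ],
)

```text
time_s: 9.35
tcp_pos: [0.5449, -0.06, 0.1543]
tcp_rot: [[-0.558, 0.83, 0.0], [0.83, 0.558, -0.0], [-0.0, -0.0, -1.0]]
contact_force: [-1.9, 0.7, 0.9]
width: 0.178
gripper_force: 4.1
```

```bash
python3 s.py
```

```text
t 9.35 knob~ 1.205 p [ 0.5449 -0.06    0.1543] F [-1.9  0.7  0.9] M [ 0.008  0.26  -0.11 ] 0.178 4.1
```

Request:
jog_arm(
  fingers=[0.64,0.64,0.64],
  dp=[
    [0,0,0],
    [0,0,0],
    [0,0,0],
  ],
  turn=[
    [0,0,0.02],
    [0,0,0.02],
    [0,0,0],
  ],
)

```text
time_s: 9.65
tcp_pos: [0.5449, -0.0599, 0.1543]
tcp_rot: [[-0.591, 0.807, -0.0], [0.807, 0.591, -0.0], [-0.0, -0.0, -1.0]]
contact_force: [-2.4, -0.4, 1.8]
width: 0.183
gripper_force: 3.8
```

```bash
python3 s.py
```

```text
t 9.65 knob~ 1.245 p [ 0.5449 -0.0599  0.1543] F [-2.4 -0.4  1.8] M [-0.089  0.333 -0.148] 0.183 3.8
```

Request:
jog_arm(
  fingers=[0.64,0.64,0.64],
  dp=[
    [0,0,0],
    [0,0,0],
    [0,0,0],
  ],
  turn=[
    [0,0,0.02],
    [0,0,0.02],
    [0,0,0],
  ],
)

```text
time_s: 9.95
tcp_pos: [0.5449, -0.06, 0.1543]
tcp_rot: [[-0.623, 0.782, -0.0], [0.782, 0.623, -0.0], [0.0, -0.0, -1.0]]
contact_force: [-2.7, -1.8, 1.8]
width: 0.185
gripper_force: 3.9
```

```bash
python3 s.py; python3 -c "
from h import *
snap('wrist_2')"
```

```text
t 9.95 knob~ 1.285 p [ 0.5449 -0.06    0.1543] F [-2.7 -1.8  1.8] M [-0.25   0.384 -0.075] 0.185 3.9
```

View pics/wrist_2.png

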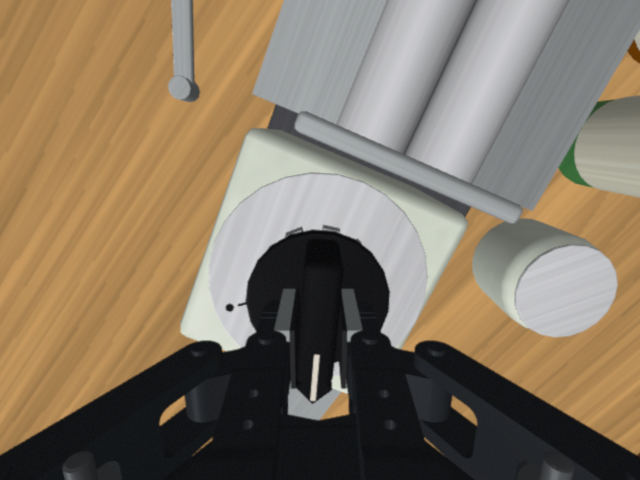

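The picture shows the bar between the pads, (321,240) to the nose at (314,400), trailing the tool slightly. Ring notches peek out behind the skirt at (295,232) and (330,228), so the knob is still riding the rim; I'll carry on.

Request:
jog_arm(
  fingers=[0.64,0.64,0.64],
  dp=[
    [0,0,0],
    [0,0,0],
    [0,0,0],
  ],
  turn=[
    [0,0,0.02],
    [0,0,0.02],
    [0,0,0],
  ],
)

```text
time_s: 10.3
tcp_pos: [0.5448, -0.06, 0.1542]
tcp_rot: [[-0.654, 0.757, -0.0], [0.757, 0.654, -0.0], [0.0, -0.0, -1.0]]
contact_force: [-3.0, -2.1, -0.0]
width: 0.181
gripper_force: 3.0
```

```bash
python3 s.py
```

```text
t 10.3 knob~ 1.325 p [ 0.5448 -0.06    0.1542] F [-3.  -2.1 -0. ] M [-0.372  0.441 -0.061] 0.181 3.0
```

Request:
jog_arm(
  fingers=[0.64,0.64,0.64],
  dp=[
    [0,0,0],
    [0,0,0],
    [0,0,0],
  ],
  turn=[
    [0,0,0.02],
    [0,0,0.02],
    [0,0,0],
  ],
)

```text
time_s: 10.6
tcp_pos: [0.5448, -0.0599, 0.1541]
tcp_rot: [[-0.683, 0.73, -0.0], [0.73, 0.683, 0.0], [0.0, -0.0, -1.0]]
contact_force: [-3.4, -2.1, -2.5]
width: 0.183
gripper_force: 2.7
```

```bash
python3 s.py
```

```text
t 10.6 knob~ 1.365 p [ 0.5448 -0.0599  0.1541] F [-3.4 -2.1 -2.5] M [-0.375  0.438  0.002] 0.183 2.7
```

The vertical load has moved onto the pads (Fz −2.5 N), which suggests the pins are over a notch and friction is holding the knob up. I'll centre the tool and slacken the grip.

Request:
jog_arm(
  fingers=[0.64,0.6,0.6,0.6],
  dp=[
    [-0.4,-0.3,0],
    [0,0,0],
    [0,0,0],
    [0,0,0],
  ],
  turn=[
    [0,0,0],
    [0,0,0],
    [0,0,0],
    [0,0,0],
  ],
)

```text
time_s: 11.0
tcp_pos: [0.5448, -0.0602, 0.1544]
tcp_rot: [[-0.682, 0.731, 0.001], [0.731, 0.682, -0.0], [-0.0, 0.0, -1.0]]
contact_force: [0.2, -0.1, -0.0]
width: 0.197
gripper_force: 0.0
```

```bash
python3 s.py; python3 -c "
from h import *
snap('wrist_3')
a=np.load('pics/wrist_2.npz')['im'];b=np.load('pics/wrist_3.npz')['im']
c=np.hstack([x[190:430,190:450] for x in (a,b)])
cv2.imwrite('pics/cmp.png',cv2.resize(c,None,fx=1.5,fy=1.5)[:,:,::-1])"
```

```text
t 11.0 knob~ 1.364 p [ 0.5448 -0.0602  0.1544] F [ 0.2 -0.1 -0. ] M [-0.007 -0.025  0.003] 0.197 0.0
```

View pics/cmp.png

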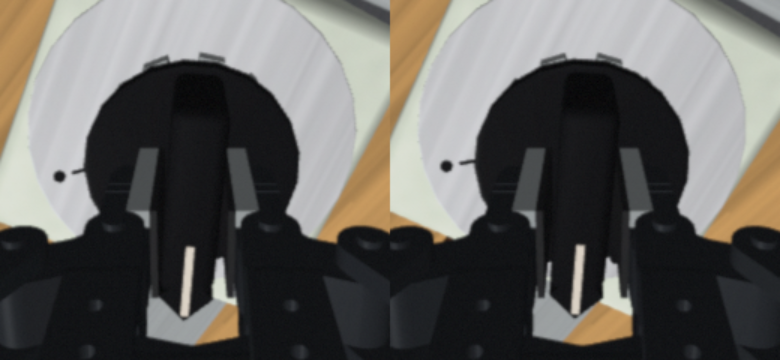

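Both views show a similar skirt size (about 214 px against 212 px) and the right bar is better aligned with the tool. I can't judge the lift by eye, so I'll fit it numerically against the dial plate.

```bash
cat > fit.py <<'E'
from h import *
from scipy.optimize import least_squares
import sys
def edge(g,c,angs,r0,r1,mode):
    out=[]
    for a in angs:
        r=np.arange(r0,r1,.25);p=np.array([c[0]+r*np.cos(a),c[1]+r*np.sin(a)]).astype(np.float32)
        v=cv2.remap(g,p[0][None],p[1][None],cv2.INTER_LINEAR)[0].astype(float)
        d=np.convolve(v,np.r_[np.ones(6),-np.ones(6)],'valid')*(mode)
        k=d.argmax()+5.5;out.append(p[:,int(k)])
    return np.array(out)
def fit(n):
    d=np.load(f'pics/{n}.npz');g=cv2.cvtColor(d['im'],cv2.COLOR_RGB2GRAY)
    sk=edge(g,(318,295),np.radians(np.r_[186:228:3,312:352:3]),55,85,1)   # dark->bright
    def circ(pts,r,free):
        W=np.linalg.inv(d['T'])
        def res(q):
            # back-project onto plane z=q[2], radius residual
            X=np.array([ray(n,u,v,q[2])[:2] for u,v in pts]);return np.hypot(*(X-q[:2]).T)-r
        s=least_squares(res,[.546,-.06,.14],loss='soft_l1',f_scale=.0005);return s.x,np.abs(s.fun).mean()
    return circ(sk,.033,1)
for n in sys.argv[1:]: print(n,*fit(n))
E
python3 fit.py wrist_2 wrist_3
```

```text
wrist_2 [ 0.54652213 -0.0617048   0.13955496] 0.00011986030872986995
wrist_3 [ 0.54654908 -0.06161932  0.13915699] 0.00010522292278535388
```

```bash
python3 - <<'E'
from h import *
for n,off,a,b,r in [('wrist_2',0,(190,247),(184,318),None),('wrist_3',390,(580,245),(576,315),None)]:
  for z in (.173,.179):
    q=[ray(n,(p[0]-off)/1.5+190,p[1]/1.5+190,z)[:2] for p in (a,b)]
    v=q[1]-q[0];w=q[1]-np.array([.5465,-.0617])
    print(n,z,'line',np.arctan2(v[1],v[0])+2.184,'tip',np.arctan2(w[1],w[0])+2.184,np.linalg.norm(v),np.linalg.norm(w))
# line sharper from brightness
  d=np.load(f'pics/{n}.npz')['im'].astype(int)
  m=(d.min(2)>150);m[:350]=0;m[402:]=0;m[:,:308]=0;m[:,326:]=0
  vv,uu=np.nonzero(m);k=np.polyfit(vv,uu,1)
  q=[ray(n,np.polyval(k,v),v,.173)[:2] for v in (352,400)];v=q[1]-q[0];print('pix',len(vv),np.arctan2(v[1],v[0])+2.184)
E
```

```text
wrist_2 0.173 line 1.2110157111484425 tip 1.2261175080427362 0.021895920411507504 0.029727303073112738
wrist_2 0.179 line 1.2110157111484403 tip 1.2184674122708374 0.020835502647501898 0.02471090118039283
pix 255 1.2970978183722255
wrist_3 0.173 line 1.3135388975461935 tip 1.3215760720688865 0.02152805357037694 0.029029951318393903
wrist_3 0.179 line 1.3135388975461935 tip 1.3160484623086348 0.020486767603710026 0.02405501015489275
pix 235 1.3064442123546491
```

```bash
cat > fit2.py <<'E'
from fit import *
def fit2(n):
    d=np.load(f'pics/{n}.npz');g=cv2.cvtColor(d['im'],cv2.COLOR_RGB2GRAY);W=np.linalg.inv(d['T']);K=d['K']
    sk=edge(g,(318,295),np.radians(np.r_[186:240:3,300:354:3]),55,85,1)
    t=np.linspace(0,2*np.pi,200)
    def res(q):
        P=np.vstack([np.c_[q[0]+.033*np.cos(t),q[1]+.033*np.sin(t),0*t+z+q[2]] for z in (.131,.139)])
        c=(W[:3,:3]@P.T).T+W[:3,3];p=(K@(c/c[:,2:]).T).T[:,:2].astype(np.float32)
        h=cv2.convexHull(p);return np.array([cv2.pointPolygonTest(h,(float(u),float(v)),True) for u,v in sk])
    s=least_squares(res,[.546,-.06,.003],loss='soft_l1',f_scale=.5,diff_step=1e-3);print(n,s.x,np.abs(s.fun).mean())
    for L in (0,.006):
        s=least_squares(lambda q:res([*q,L]),[.546,-.06],loss='soft_l1',f_scale=.5,diff_step=1e-3);print(L,s.x,np.abs(s.fun).mean())
for n in sys.argv[1:]: fit2(n)
E
python3 fit2.py wrist_2 wrist_3 | grep -v '] \?$' 
```

```text
wrist_2 [ 0.54652213 -0.0617048   0.13955496] 0.00011986030872986995
wrist_3 [ 0.54654908 -0.06161932  0.13915699] 0.00010522292278535388
wrist_2 [ 0.54687677 -0.06210579  0.00476507] 0.335659558324992
0 [ 0.5472334  -0.06263851] 0.6724770877822169
0.006 [ 0.54678361 -0.06196076] 0.3499358289976673
wrist_3 [ 0.54693257 -0.06200666  0.00442463] 0.27680597956248415
0 [ 0.54730719 -0.06246104] 0.6174468524814859
0.006 [ 0.54679449 -0.06182147] 0.3161475363882805
```

The corrected silhouette fit, using both skirt edges, gives a lift of about 4.5–6 mm, so the knob is still on the rim at roughly 1.31 rad. I'll keep turning slowly.

Request:
jog_arm(
  fingers=[0.6,0.6,0.6,0.6,0.6],
  dp=[
    [0,0,0],
    [0,0,0],
    [0,0,0],
    [0,0,0],
    [0,0,0],
  ],
  turn=[
    [0,0,0.02],
    [0,0,0.02],
    [0,0,0.02],
    [0,0,0.02],
    [0,0,0],
  ],
)

```text
time_s: 11.55
tcp_pos: [0.5446, -0.0602, 0.1543]
tcp_rot: [[-0.739, 0.673, 0.0], [0.673, 0.739, 0.0], [-0.0, 0.0, -1.0]]
contact_force: [1.7, 0.9, -1.0]
width: 0.201
gripper_force: 1.2
```

```bash
python3 s.py
```

```text
t 11.55 knob~ 1.445 p [ 0.5446 -0.0602  0.1543] F [ 1.7  0.9 -1. ] M [-0.029 -0.222 -0.017] 0.201 1.2
```

Request:
jog_arm(
  fingers=[0.6,0.6,0.6,0.6],
  dp=[
    [0,0,0],
    [0,0,0],
    [0,0,0],
    [0,0,0],
  ],
  turn=[
    [0,0,0.02],
    [0,0,0.02],
    [0,0,0],
    [0,0,0],
  ],
)

```text
time_s: 11.95
tcp_pos: [0.5445, -0.0602, 0.1543]
tcp_rot: [[-0.765, 0.644, 0.0], [0.644, 0.765, -0.0], [-0.0, 0.0, -1.0]]
contact_force: [0.8, 1.0, -0.2]
width: 0.202
gripper_force: 0.4
```

```bash
python3 s.py;python3 -c "
from h import *
snap('wrist_4')"; python3 fit2.py wrist_4
```

```text
t 11.95 knob~ 1.484 p [ 0.5445 -0.0602  0.1543] F [ 0.8  1.  -0.2] M [ 0.037 -0.109 -0.011] 0.202 0.4
wrist_4 [ 0.54658833 -0.06157917  0.13401474] 0.0001032203405836073
wrist_4 [ 0.54708885 -0.06200498 -0.00192412] 0.28413932182763824
0 [ 0.5468972  -0.06182691] 0.3153698096877054
0.006 [ 0.54625736 -0.06124156] 0.9003793818923721
```

The fitted height fell by about 6 mm, so the knob has dropped home. Now I'll open and withdraw.

Request:
jog_arm(
  fingers=[0.4,0.0,-0.5,-1,-1,-1,-1,-1],
  dp=[
    [0,0,0],
    [0,0,0],
    [0,0,0],
    [0,0,0],
    [0,0,0],
    [0,0,5],
    [0,0,15],
    [0,0,25],
  ],
  turn=[
    [0,0,0],
    [0,0,0],
    [0,0,0],
    [0,0,0],
    [0,0,0],
    [0,0,0],
    [0,0,0],
    [0,0,0],
  ],
)

```text
time_s: 12.8
tcp_pos: [0.5438, -0.0601, 0.199]
tcp_rot: [[-0.765, 0.644, -0.002], [0.644, 0.765, 0.001], [0.002, -0.001, -1.0]]
contact_force: [-0.3, -0.9, -0.0]
width: 0.998
gripper_force: 0.0
```

Request:
jog_arm(
  fingers=[-1,-1,-1,-1],
  dp=[
    [0,0,30],
    [0,0,30],
    [0,0,20],
    [0,0,0],
  ],
  turn=[
    [0,0,0],
    [0,0,0],
    [0,0,0],
    [0,0,0],
  ],
)

```text
time_s: 13.2
tcp_pos: [0.5458, -0.0605, 0.2825]
tcp_rot: [[-0.765, 0.644, 0.005], [0.644, 0.765, -0.001], [-0.005, 0.002, -1.0]]
contact_force: [-0.2, 0.2, -0.2]
width: 1.001
gripper_force: 0.0
```

```bash
python3 -c "
from h import *
f=snap('wrist_5')
cv2.imwrite('pics/c5.png',cv2.resize(f['frame'][130:310,210:430,::-1],None,fx=3,fy=3,interpolation=cv2.INTER_CUBIC))"
```

```text
(no output)
```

View pics/c5.png

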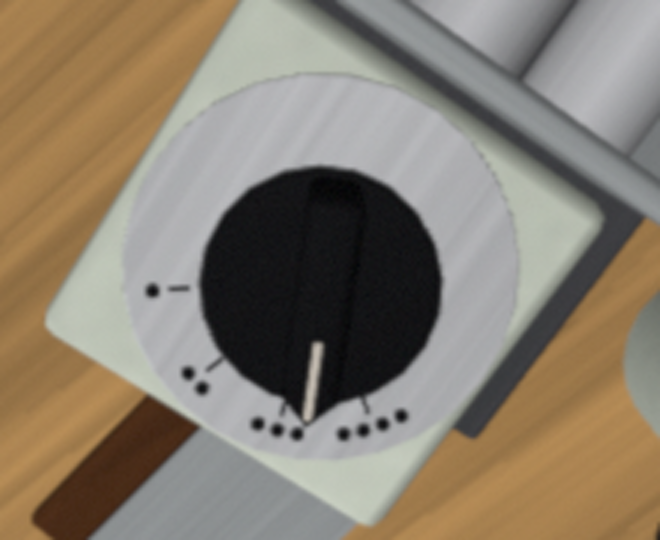

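The crop shows the white line (317,343)→(308,418) just past the three-dot tick at (284,408). The skirt sits flat on the plate and no ring notches show. I'll check the angle and hand in if it holds.

```bash
python3 - <<'E'
from h import *
q=[ray('wrist_5',210+x/3,130+y/3,.173)[:2] for x,y in((317,343),(308,418))];v=q[1]-q[0];a=np.arctan2(v[1],v[0])+2.184
w=q[1]-np.array([.547,-.0615]);b=np.arctan2(w[1],w[0])+2.184
print(a,b,np.linalg.norm(w))
if 1.2<(a+b)/2<1.49: print(bot.finish_job())
E
```

```text
1.3684784566651564 1.3434192224435082 0.02268429805273312
the job is handed in; nothing more can be done
None
```

The knob is in the three-dot notch and fully home by my camera measurements: nose at about 1.35–1.37 rad, lift near zero. The gripper is clear, no bystander was touched as far as I could tell, and I handed the job in at about 13 s; no verdict came back.

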